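Test the booth's stop button and re-arm it

ROBOT

A 6-joint arm with a two-finger parallel gripper is mounted at the origin on the work surface. World frame = base frame: x ahead of the robot, y to its left, z up, the work surface at z = 0. Lengths are in m, angles in rad, forces in N, time in s.
With the tool pointing down it reaches from about 0.25 to 0.8 m from the base axis. Payload 3.9 kg.
Tool frame: the origin (TCP) lies midway between the tips of the shut fingers; the grasp point (between the pads) lies 19 mm behind it; z points along the fingers, y is the direction in which the jaws open and shut (so a half turn about z gives the same grasp; the last joint's range is limited). The gripper opens to 85 mm and grips with 20 to 120 N. Pads are 22 mm wide; open, the fingers measure 114 mm over their backs; the gripper's body (76 mm by 85 mm) begins 54 mm behind the grasp point. The pads swing forward as they close: fully open they stand 13 mm farther back than shut.
Start: joints at [1.258, 0.26, -0.138, 1.173, 0, 1.571], TCP at [0.162, 0.5, 0.231] pointing down, gripper open.
Joint ranges: [-2.78, 2.78], [-0.83, 1.72], [-1.28, 1.37], [-1.9, 2.12], [-1.57, 1.48], [-3.14, 3.14]. Speed limits (rad/s): [2.57, 2.57, 3.14, 3.14, 3.14, 3.14].

INTERFACE

Orientations are given as a unit quaternion [w, x, y, z].
In Python, from plant import sense, get_image, close_job, spot_in gives the robot as it stands.
- The arm moves only by the tool move_arm, never from a script. Its argument "moves" is a list of rows, each a list of 3 entries, a list of its own where there are three numbers: the shift along the tool's x, y, z in cm, then the turn, a rotation vector about the tool's x, y, z in rad, then the gripper's target within -1 to 1 (fully open at 1, half-way at 0, shut at -1). A call has 1 to 8 rows; each row is the pose to reach, as a shift and turn from the pose commanded when the call began, along the tool's axes at that moment; what a row does not reach only later rows make up. A row lasts 1/8 s, in which the tool goes at most 62.5 mm and 10.7 degrees, less where a joint would pass 70% of its speed; a pose out of reach is approached as far as the arm can. A call with a gripper value outside its range is refused whole. The fingers move at their own pace and stop on an object; the grip force is fixed at half the most. Time passes only in rows, so rows that repeat a pose let the fingers close. It gives the time, the measured TCP pose, the force and the opening at its end, in the units of the state.
- sense(): the state, without advancing time (a new reading comes with each control period).
- get_image(name): name is "side" or "top" or "wrist"; returns a dict with "img" (400x640x3 uint8, red, green, blue), "fx", "fy", "cx", "cy" (pixels), "position" and "attitude" of the camera in the world. Camera axes: x right, y down, z forward; pixel columns grow to the right and rows downward; lengths in m; the calibration is good to about 2 mm. The wrist camera is an equidistant fisheye: a pixel r from the principal point sees the ray r / f radians off the axis. A picture is of the moment at which its call begins. There is no depth.
- close_job(): hands the job in, once; it reports no verdict.
Trained networks look in the newest picture that a camera, given by its name, has taken for a name from the list of things; names that differ only in an ending like _2 or _b are one class to them, and where a whole thing is asked for, a point or a joint stands for the part that bears it (a point fixed in the world has none). Each returns a list of dicts, best first, with "score" (0 to 1); they miss things now and then, are a little off and sometimes report something else, mostly with a low value. They report only what shows in the picture. A call takes as long as a camera call.
- spot_in(camera, label): "bbox" ([left, top, right, bottom] in pixels, round what is visible of it).
The state is a dict: "time": time; "joint_positions": joint angles; "qvel": joint speeds; "joint_torque": joint torques, N m; "eef_pos": TCP position; "ee_rot": TCP orientation; "contact_force": force on the tool from outside, world axes, zero at the start; "wrist_torque": the same for the moment, N m; "grip_width": opening from 0.0 (shut) to 1.0 (fully open).
Only numpy, scipy, OpenCV 4.12 (cv2) and the standard library are available. Lean on these libraries where they do the work, as an engineer would, in place of code of your own. Each camera call takes 0.05 s, during which the arm holds its last target.

TASK

Do the start-of-shift stop test at the pressure booth, using only the outside of the fingertips: press the big mushroom stop button in until it latches and take the finger away, then twist it clockwise by pushing one of its ears sideways until it springs back out. After that press the small reset button on the other box all the way in and let it come back, and keep the tools and cans on the bench where they lie.

Things in the scene. Friction and masses are not known exactly. Their poses are not given: they have to be found in the camera images.
- stop_station: grey steel control box, 130 x 130 mm and 70 mm high, fixed to the bench, with an aluminium cover plate and the big stop button standing on its top. Origin: centre of its underside, on the bench; z up, its y axis is the line of the two ears while the button is out. A collar of radius 24 mm rises 14 mm above the box under the button. Its place and yaw vary, and it may stand left or right of the reset box.
- stop_top (a point): top centre of the black mushroom head, on the button's upright turning axis. The head is a smooth plastic dome of radius 32 mm, 133 mm above the bench when out (its underside 104 mm); it moves down and up with the head.
- ear_left (a point): centre (half-way up) of the outer part of one of the two ears that stick out from the head on opposite sides, 52 mm from the turning axis (at +y of the box while the button is out). Each ear is a bar 14 mm wide and 16 mm high that reaches 63 mm from the axis; its middle is 113 mm above the bench when the button is out and about 105 mm when latched. It moves and turns with the head.
- ear_right (a point): the same point of the opposite ear (at -y of the box while the button is out).
- stop_push (a joint): how far the head is pressed in, m: 0 fully out, 0.012 at the bottom stop. A spring holds it out (about 3 N at first, 4.5 N at the bottom). Pressed beyond about 0.009 the head snaps counterclockwise by itself and latches: left alone it then rests at about 0.008.
- stop_twist (a joint): turn of the head about its upright axis, rad, growing clockwise as seen from above: 0 when out, -0.55 when latched. A light spring (1 to 1.5 N at an ear) drives it counterclockwise. A latched head that is turned clockwise to about 0 is freed and springs out; the turn stops at +0.35. Pushing either ear clockwise with a finger beside it does this. When out it goes back to 0 when let go.
- reset_box: smaller grey box, 85 x 110 mm and 55 mm high, fixed to the bench, with one small button on top at its centre. Origin: centre of its underside; z up.
- reset_btn_top (a point): centre of the top of the round black reset button (radius 16 mm) in its steel ring (radius 24 mm), about 77 mm above the bench, 10 mm above the ring.
- reset_btn (a joint): how far the reset button is pressed in, m: 0 out, 0.006 fully in (4 N); a spring brings it back.
- spray_can: loose can standing near the far edge of the work, radius 30 mm, 110 mm high; leave it. Origin: centre of its underside.
- jar: loose lidded metal jar, radius 33 mm, 70 mm high; leave it. Origin: centre of its underside.
- screwdriver: loose screwdriver lying on the bench between the two boxes; leave it.
- hammer: loose hammer lying beside the work; leave it.

How it is judged:
On the way, in this order (a step that is already met when the one before it is completed fails the run):
1. the stop button is latched in and stays in with no finger on it (value of joint stop_push above 0.006 m and value of joint stop_twist below -0.4 rad and contact force between the fingers and stop_station below 0.3 N), for 0.2 s.
2. the stop button has been twisted free and is fully out (value of joint each of stop_push, reset_btn below 0.002 m), for 0.1 s.
3. the reset button is pressed in with the stop button out (value of joint reset_btn above 0.0045 m and value of joint stop_push below 0.002 m), for 0.05 s.
At the end, for the whole second after the job is handed in: Stop button out (pressed in by less than 2 mm) and turned back to within 0.15 rad of its rest, reset button out again (less than 1.5 mm in), the can, jar, screwdriver and hammer at rest within 20 mm of where they began (value of joint stop_push below 0.002 m and value of joint stop_twist between -0.15 and 0.15 rad and value of joint reset_btn below 0.0015 m and linear speed of each of spray_can, jar, screwdriver, hammer below 0.02 m/s and distance of each of spray_can, jar, screwdriver, hammer from where it was at the start of the episode below 0.02 m); the robot touches nothing.
It fails at once if the reset button is pressed while the stop button is in (value of joint reset_btn above 0.003 m and value of joint stop_push above 0.004 m).
It fails at once if the spray can is lifted or moved by more than 20 mm (distance of spray_can from where it was at the start of the episode above 0.02 m).
It fails at once if the jar is lifted or moved by more than 20 mm (distance of jar from where it was at the start of the episode above 0.02 m).
It fails at once if the screwdriver is lifted or moved by more than 20 mm (distance of screwdriver from where it was at the start of the episode above 0.02 m).
It fails at once if the hammer is lifted or moved by more than 20 mm (distance of hammer from where it was at the start of the episode above 0.02 m).
It also fails if it takes over 48 s, if anything falls off the work surface, if the arm or the gripper's body presses on something with over 40 N, if the wrist force passes 120 N, or if a joint passes its speed limit or range.

## Working session

There is one attempt and no reset: what is moved stays moved. The work goes in short steps, Python scripts to look and compute and a tool call to move; the robot and the scene stay as the last step left them, time stands still between calls to the robot, and variables do not carry over. Pictures are saved under pics/ and viewed, and the job is handed in when it is done.

Besides the shell and the picture viewer there is one more tool, called after ">>>" by a JSON object that holds its "fn" and its "kwargs", one argument or row to a line. move_arm: Moves the arm, as the interface text tells. Its arguments: {"type":"object","properties":{"moves":{"type":"array"}},"required":["moves"]}

```bash
mkdir -p pics; cat > h.py <<'E'
import numpy as np, cv2
from scipy.spatial.transform import Rotation as R
from plant import sense, get_image, close_job, spot_in
def save(n,f):
    d=get_image(n); cv2.imwrite('pics/'+f,cv2.cvtColor(d['img'],cv2.COLOR_RGB2BGR)); return d
def rot(d):
    a=np.array(d['attitude'],float)
    return a if a.shape==(3,3) else R.from_quat(a,scalar_first=True).as_matrix()
def ray(d,u,v,fish=False):
    x=(u-d['cx'])/d['fx'];y=(v-d['cy'])/d['fy']
    if fish:
        r=np.hypot(x,y); c=np.array([np.sin(r)*x/r,np.sin(r)*y/r,np.cos(r)]) if r>0 else np.array([0,0,1.])
    else: c=np.array([x,y,1.])
    return rot(d)@c
def onz(d,u,v,z,fish=False):
    r=ray(d,u,v,fish);p=np.array(d['position']);return p+r*(z-p[2])/r[2]
def proj(d,P):
    c=rot(d).T@(np.array(P)-np.array(d['position']));return c[0]/c[2]*d['fx']+d['cx'],c[1]/c[2]*d['fy']+d['cy']
E
python3 - <<'E'
from h import *
s=sense();print(s)
for n in ['top','side','wrist']:
    d=save(n,n+'0.png');print(n,{k:v for k,v in d.items() if k!='img'})
    for l in ['stop_station','stop_top','ear_left','ear_right','reset_box','reset_btn_top','spray_can','jar','screwdriver','hammer']:
        print(l,[(np.round(x['bbox']).tolist(),round(x['score'],2)) for x in spot_in(n,l)[:2]])
E
```

```text
{'time': 0.0, 'joint_positions': array([ 1.25799859e+00,  2.60662811e-01, -1.39400077e-01,  1.17268302e+00,
        1.60181320e-05,  1.57080633e+00]), 'qvel': array([ 0.00271895,  0.00104388, -0.00103198, -0.00045706, -0.00135937,
       -0.00038027]), 'joint_torque': array([-3.43539587e-04, -4.05677211e+01,  2.53922385e+01,  1.88049272e-02,
       -2.68775227e-05, -3.91848346e-06]), 'eef_pos': array([0.16133684, 0.49887046, 0.23046428]), 'ee_rot': array([-1.59742062e-04,  1.55766923e-01,  9.87793357e-01, -9.61647372e-04]), 'contact_force': array([-0.21546235, -0.2997543 , -0.56317528]), 'wrist_torque': array([-0.04240651,  0.00427693,  0.01020303]), 'grip_width': 0.9989440681129795}
top {'fx': 405.7737064807224, 'fy': 405.7737064807224, 'cx': 316.72103300128543, 'cy': 206.50310691447703, 'position': array([0.42422186, 0.11107211, 1.17957408]), 'attitude': array([-0.05751579,  0.71093019, -0.69844514,  0.05869059])}
stop_station [([268.0, 213.0, 328.0, 271.0], 0.78), ([359.0, 150.0, 382.0, 177.0], 0.33)]
stop_top [([273.0, 231.0, 316.0, 253.0], 0.87)]
ear_left [([274.0, 230.0, 320.0,
[... 939 characters left out ...]
, 351.0], 0.74), ([269.0, 158.0, 296.0, 196.0], 0.74)]
reset_btn_top [([318.0, 296.0, 330.0, 317.0], 0.69)]
spray_can [([374.0, 175.0, 398.0, 225.0], 0.77)]
jar [([317.0, 298.0, 334.0, 314.0], 0.63), ([378.0, 241.0, 408.0, 278.0], 0.62)]
screwdriver [([284.0, 242.0, 363.0, 262.0], 0.8), ([248.0, 160.0, 321.0, 234.0], 0.55)]
hammer []
wrist {'fx': 309.70691628693146, 'fy': 309.70691628693146, 'cx': 317.56334362129616, 'cy': 202.96041242907933, 'position': array([0.09974114, 0.52042859, 0.37506164]), 'attitude': array([0.10588071, 0.80155511, 0.58345603, 0.07666644])}
stop_station []
stop_top []
ear_left []
ear_right []
reset_box []
reset_btn_top []
spray_can []
jar []
screwdriver []
hammer []
```

```bash
python3 - <<'E'
import cv2
a=cv2.imread('pics/top0.png')[130:280,170:450]; cv2.imwrite('pics/topc.png',cv2.resize(a,None,fx=2.8,fy=2.8,interpolation=cv2.INTER_CUBIC))
a=cv2.imread('pics/side0.png')[140:360,230:430]; cv2.imwrite('pics/sidec.png',cv2.resize(a,None,fx=2.7,fy=2.7,interpolation=cv2.INTER_CUBIC))
E
```

```text
(no output)
```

View pics/topc.png

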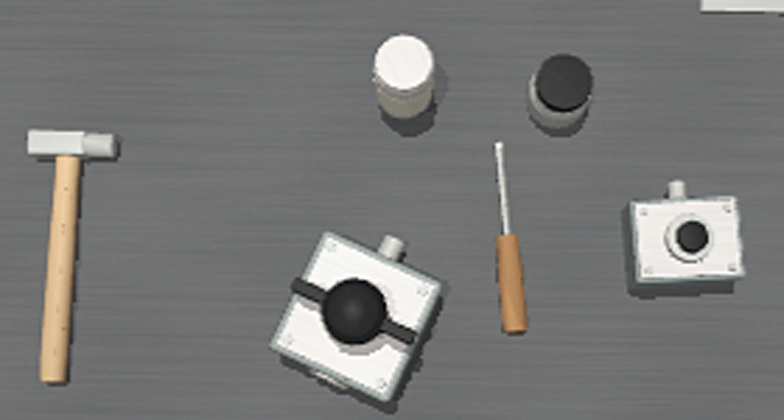

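View pics/sidec.png

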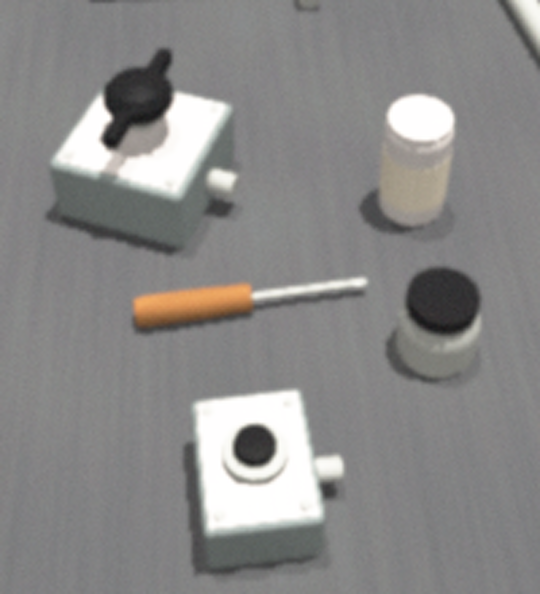

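View pics/top0.png

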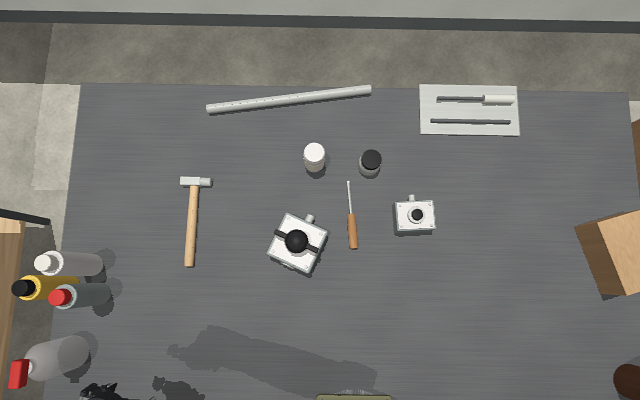

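The top view shows the stop head at about (297,241), with ear ends near (274.6,232) and (318,251). The reset button is at about (417.5,214.6), the screwdriver lies at about x=350, and the can and jar are behind. Side view: head about (281,175), reset about (324,305).

```bash
cat >> h.py <<'E'
def tri(d1,p1,d2,p2):
    A=[];b=[]
    for d,p in((d1,p1),(d2,p2)):
        r=ray(d,*p);r/=np.linalg.norm(r);M=np.eye(3)-np.outer(r,r);A.append(M);b.append(M@np.array(d['position']))
    x=np.linalg.lstsq(np.vstack(A),np.hstack(b),rcond=None)[0];return x
E
python3 - <<'E'
from h import *
t=get_image('top');s=get_image('side')
print('head top',onz(t,296.8,241.1,.125), 'side',onz(s,281.1,175.2,.125),'tri',tri(t,(296.8,241.1),s,(281.1,175.2)))
a=onz(t,274.6,231.8,.121);b=onz(t,317.9,250.7,.121);print('ears',a,b,np.linalg.norm(a-b),(a+b)/2,np.arctan2(*(a-b)[1::-1]))
# ears from side: crop ends (165,57),(115,137)
a=onz(s,230+167/2.7,140+55/2.7,.121);b=onz(s,230+110/2.7,140+138/2.7,.121);print('ears side',a,b,np.linalg.norm(a-b),(a+b)/2,np.arctan2(*(a-b)[1::-1]))
print('reset',onz(t,417.5,214.6,.077),onz(s,324.4,304.8,.077),tri(t,(417.5,214.6),s,(324.4,304.8)))
# box top corners stop (z .070) crop
for p in [(325,233),(440,288),(392,400),(272,347)]: print(onz(t,170+p[0]/2.8,130+p[1]/2.8,.072))
for nm,p,z in [('can',(403,65),.11),('jar',(564,83),.07),('sd tip',(500,145),.01),('sd end',(514,330),.015),('ham head r',(118,146),.02)]:
    print(nm,onz(t,170+p[0]/2.8,130+p[1]/2.8,z))
E
```

```text
head top [0.50731277 0.16099622 0.125     ] side [0.51155808 0.15185426 0.125     ] tri [0.50932583 0.16164519 0.11606288]
ears [0.53091511 0.21987569 0.121     ] [0.48368066 0.10575843 0.121     ] 0.1235064441431204 [0.50729789 0.16281706 0.121     ] 1.1783550331694093
ears side [0.53683127 0.20909897 0.121     ] [0.48826709 0.10377907 0.121     ] 0.1159774216097382 [0.51254918 0.15643902 0.121     ] 1.1387408244941446
reset [ 0.58971846 -0.16639356  0.077     ] [ 0.59324224 -0.17009214  0.077     ] [ 0.59190694 -0.16745637  0.07205625]
[0.58783408 0.19505342 0.072     ]
[0.53550799 0.08103875 0.072     ]
[0.42664054 0.12577994 0.072     ]
[0.47528371 0.24306002 0.072     ]
can [0.74919789 0.12105243 0.11      ]
jar [ 0.74551161 -0.04146405  0.07      ]
sd tip [0.69406533 0.01810117 0.01      ]
sd end [0.49953378 0.00329735 0.015     ]
ham head r [0.68343901 0.41778574 0.02      ]
```

>>> {"fn": "move_arm", "kwargs": {
  "moves": [
    [[-5.4,-2.7,0],[0,0,0],-1],
    [[-10.8,-5.4,0],[0,0,0],-1],
    [[-16.2,-8.1,0],[0,0,0],-1],
    [[-21.6,-10.8,0],[0,0,0],-1],
    [[-27,-13.5,0],[0,0,0],-1],
    [[-32.4,-16.2,0],[0,0,0],-1],
    [[-37.8,-18.9,0],[0,0,0],-1],
    [[-43.4,-21.6,3],[0,0,0],-1]
  ]
}}

```text
time: 2.75
eef_pos: [0.5071, 0.1635, 0.206]
ee_rot: [0.003, 0.156, 0.988, 0.001]
contact_force: [-0.1, 1.2, -0.0]
grip_width: -0.002
```

>>> {"fn": "move_arm", "kwargs": {
  "moves": [
    [[0,0,0],[0,0,0],-1],
    [[0,0,0],[0,0,0],-1]
  ]
}}

```text
time: 3.0
eef_pos: [0.5033, 0.1644, 0.204]
ee_rot: [-0.001, 0.156, 0.988, -0.0]
contact_force: [-0.9, 0.3, 0.7]
grip_width: 0.003
```

```bash
python3 - <<'E'
from h import *
s=sense();print(s['time'],s['eef_pos'],s['ee_rot'],s['contact_force'],s['grip_width'])
d=save('wrist','w1.png');print(d['position'],d['attitude'])
d=save('side','s1.png')
a=d['img'][100:280,200:420];cv2.imwrite('pics/s1c.png',cv2.resize(a[...,::-1],None,fx=3,fy=3,interpolation=cv2.INTER_CUBIC))
E
```

```text
3.0 [0.50327893 0.16444815 0.2039655 ] [-6.71485529e-04  1.56076169e-01  9.87744794e-01 -2.90581021e-05] [-0.94939614  0.29098556  0.70405897] 0.0034248224227401737
[0.44168691 0.18538503 0.34781729] [0.10546964 0.8017983  0.58326223 0.07616308]
```

View pics/w1.png

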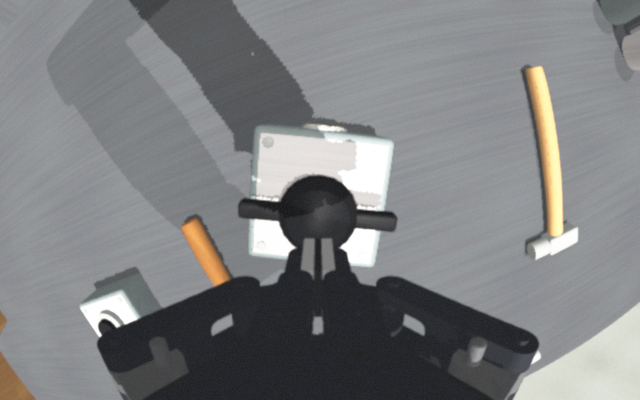

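View pics/s1c.png

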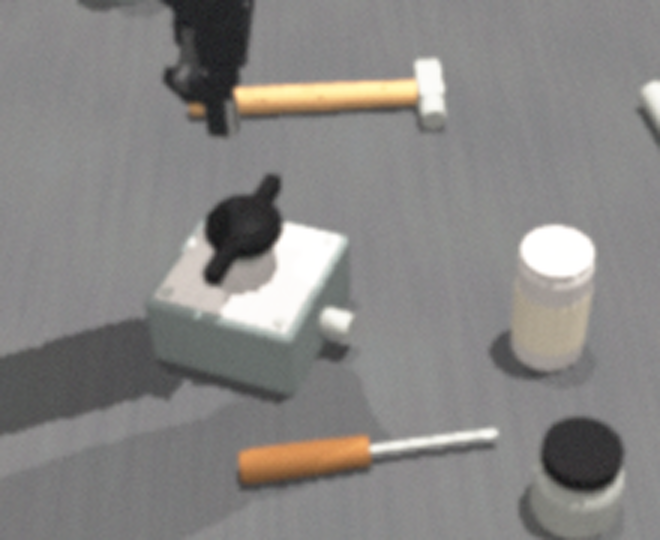

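Wrist view: head at about (317.5,214), ear ends near (240,209) and (396,222), and the fingertips hanging over the head.

```bash
python3 - <<'E'
from h import *
d=get_image('wrist');s=sense()
print(s['eef_pos'])
c=onz(d,317.5,213,.115,True);a=onz(d,396,222,.118,True);b=onz(d,240,209,.118,True)
print(c,a,b,(a+b)/2,np.linalg.norm(a-b),np.arctan2(a[1]-b[1],a[0]-b[0]))
a=onz(d,318,258,.204,True);print('tip check',a)
M=R.from_quat(s['ee_rot'],scalar_first=True).as_matrix();print(np.round(M,3))
C=np.array([.5085,.160,.2]);print('to C tool cm',M.T@(C-s['eef_pos'])*100)
E
```

```text
[0.50323989 0.16561799 0.20482334]
[0.50876274 0.16442713 0.115     ] [0.5345101  0.22226812 0.118     ] [0.48614929 0.10728055 0.118     ] [0.51032969 0.16477434 0.118     ] 0.12474337535968762 1.1726802899013835
tip check [0.50612475 0.16557457 0.204     ]
[[-0.952  0.306  0.001]
 [ 0.306  0.952  0.001]
 [-0.001  0.001 -1.   ]]
to C tool cm [-0.67240629 -0.37429087  0.48241864]
```

>>> {"fn": "move_arm", "kwargs": {
  "moves": [
    [[0,0,3],[0,0,0],-1],
    [[0,0,6],[0,0,0],-1],
    [[0,0,6],[0,0,0],-1],
    [[0,0,6],[0,0,0],-1]
  ]
}}

```text
time: 3.65
eef_pos: [0.5041, 0.1654, 0.1455]
ee_rot: [0.001, 0.155, 0.988, 0.0]
contact_force: [-0.8, 0.2, 0.8]
grip_width: -0.002
```

```bash
python3 - <<'E'
from h import *
for i in range(4):
    d=get_image('wrist');s=sense();print(s['eef_pos'],s['contact_force'])
cv2.imwrite('pics/w2.png',d['img'][...,::-1])
d=save('side','s2.png')
a=d['img'][100:280,200:420];cv2.imwrite('pics/s2c.png',cv2.resize(a[...,::-1],None,fx=3,fy=3,interpolation=cv2.INTER_CUBIC))
E
```

```text
[0.50457964 0.1653611  0.14577952] [ 0.09623111 -0.34657645  0.26035029]
[0.5047841  0.16526004 0.14582277] [0.11485619 0.14877856 0.07308524]
[0.50478932 0.16514661 0.14570926] [ 0.16609666 -0.16181036  0.27231886]
[0.50464889 0.16494801 0.1454812 ] [-0.18254498  0.39187625  0.46974257]
```

View pics/s2c.png

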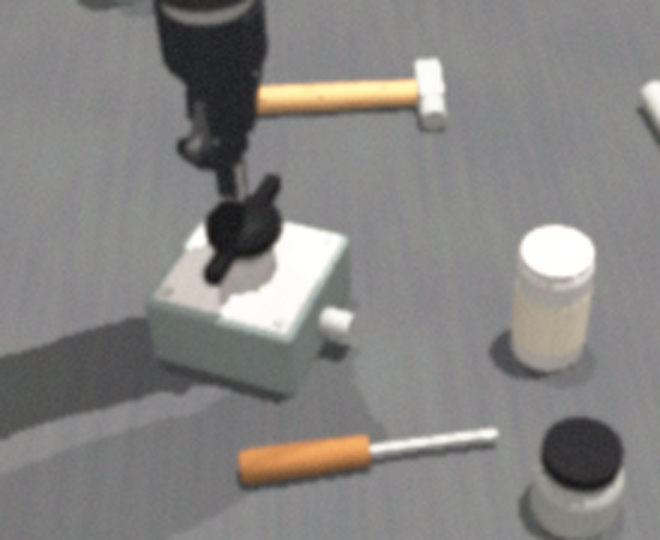

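View pics/w2.png

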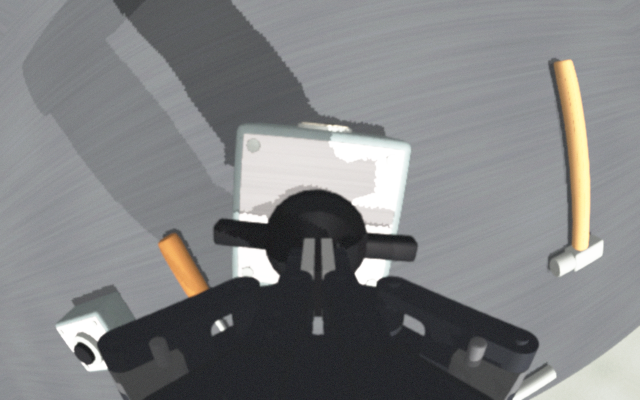

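```bash
python3 - <<'E'
from h import *
d=get_image('wrist');s=sense()
print(s['eef_pos'])
print(onz(d,317,237,.11,True)); a=onz(d,416,246,.118,True);b=onz(d,214,231,.118,True)
print(a,b,(a+b)/2,np.linalg.norm(a-b))
E
```

```text
[0.50431539 0.16470678 0.14497787]
[0.50910071 0.16384104 0.11      ]
[0.53144094 0.22112345 0.118     ] [0.48380799 0.10587477 0.118     ] [0.50762447 0.16349911 0.118     ] 0.12470427439329389
```

>>> {"fn": "move_arm", "kwargs": {
  "moves": [
    [[-0.45,-0.05,0.4],[0,0,0],-1],
    [[-0.45,-0.05,0.9],[0,0,0],-1],
    [[-0.45,-0.05,1.3],[0,0,0],-1],
    [[-0.45,-0.05,1.7],[0,0,0],-1],
    [[-0.45,-0.05,2.0],[0,0,0],-1],
    [[-0.45,-0.05,2.2],[0,0,0],-1],
    [[-0.45,-0.05,2.35],[0,0,0],-1],
    [[-0.45,-0.05,2.35],[0,0,0],-1]
  ]
}}

```text
time: 4.95
eef_pos: [0.5081, 0.1627, 0.1208]
ee_rot: [0.0, 0.156, 0.988, 0.0]
contact_force: [-0.4, -0.2, 4.1]
grip_width: 0.001
```

```bash
python3 - <<'E'
from h import *
for i in range(3):
    d=get_image('wrist');s=sense();print(s['eef_pos'],s['contact_force'])
cv2.imwrite('pics/w3.png',d['img'][...,::-1])
E
```

```text
[0.5080953  0.16272394 0.12078173] [-1.02030096 -0.5523412   5.22087699]
[0.50810391 0.16274562 0.12080688] [-1.25141592  0.05909259  4.31487174]
[0.50809413 0.16269918 0.1208055 ] [-0.84424138 -1.362386    5.19665901]
```

View pics/w3.png

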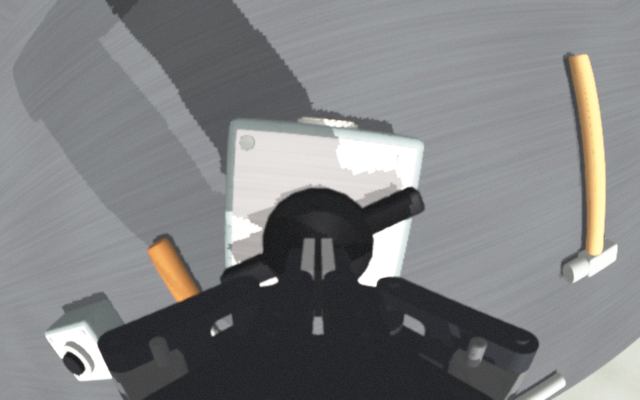

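The head snapped counterclockwise: in the wrist view the ear_left tip is now at (415,200). Lifting straight up.

>>> {"fn": "move_arm", "kwargs": {
  "moves": [
    [[0,0,-1],[0,0,0],-1],
    [[0,0,-3],[0,0,0],-1],
    [[0,0,-5],[0,0,0],-1],
    [[0,0,-5],[0,0,0],-1],
    [[0,0,-5],[0,0,0],-1]
  ]
}}

```text
time: 5.72
eef_pos: [0.5073, 0.1625, 0.1699]
ee_rot: [-0.001, 0.156, 0.988, -0.0]
contact_force: [-0.4, -1.4, -0.3]
grip_width: 0.002
```

```bash
python3 - <<'E'
from h import *
d=save('wrist','w4.png');s=sense();print(s['time'],s['eef_pos'],s['contact_force'])
d=save('side','s4.png')
a=d['img'][100:280,200:420];cv2.imwrite('pics/s4c.png',cv2.resize(a[...,::-1],None,fx=3,fy=3,interpolation=cv2.INTER_CUBIC))
E
```

```text
5.775 [0.50706064 0.16243584 0.16960499] [0.15499018 0.10971127 0.15074716]
```

View pics/w4.png

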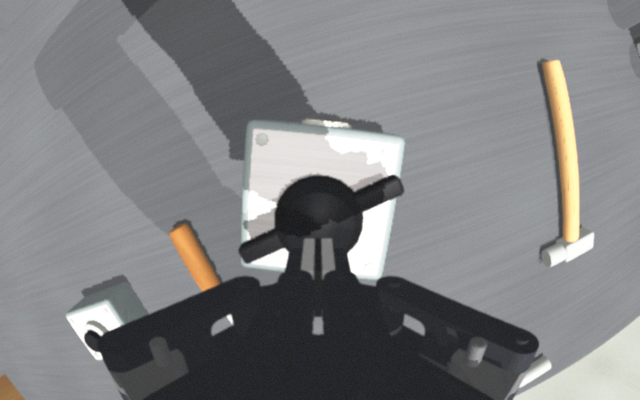

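View pics/s4c.png

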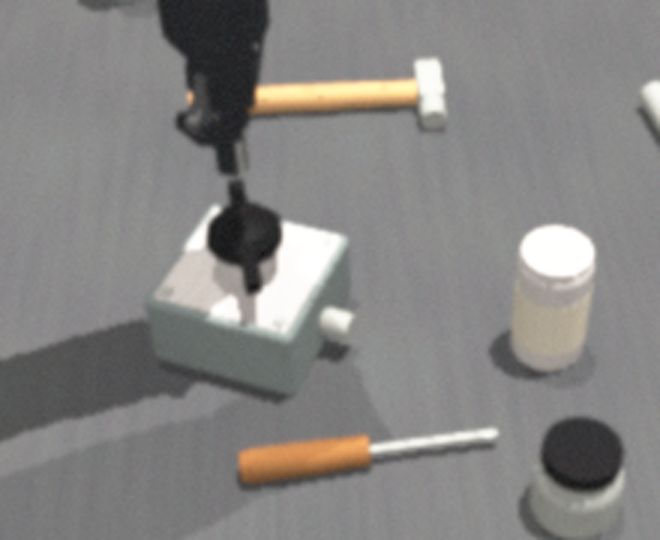

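It stays latched with no finger on it: in the wrist view the ear ends are at (402,186) and (241,254), and in the side view the head has turned and is lower. Next I go to the near side of ear_left.

>>> {"fn": "move_arm", "kwargs": {
  "moves": [
    [[3,1.7,0],[0,0,0],-1],
    [[5.7,3.3,0],[0,0,0],-1],
    [[5.7,3.3,0],[0,0,0],-1],
    [[5.7,3.3,3],[0,0,0],-1],
    [[5.7,3.3,6],[0,0,0],-1],
    [[5.7,3.3,7.4],[0,0,0],-1],
    [[5.7,3.3,7.4],[0,0,0],-1]
  ]
}}

```text
time: 6.7
eef_pos: [0.4633, 0.2108, 0.0957]
ee_rot: [-0.001, 0.156, 0.988, -0.001]
contact_force: [-1.3, 0.6, 0.0]
grip_width: 0.003
```

```bash
python3 - <<'E'
from h import *
d=save('wrist','w5.png');s=sense();print(s['time'],s['eef_pos'],s['contact_force'])
d=save('top','t5.png')
a=d['img'][190:300,230:360];cv2.imwrite('pics/t5c.png',cv2.resize(a[...,::-1],None,fx=4,fy=4,interpolation=cv2.INTER_CUBIC))
E
```

```text
6.75 [0.46404604 0.21130209 0.09659867] [ 0.68845011 -0.51892512 -0.48784801]
```

View pics/w5.png

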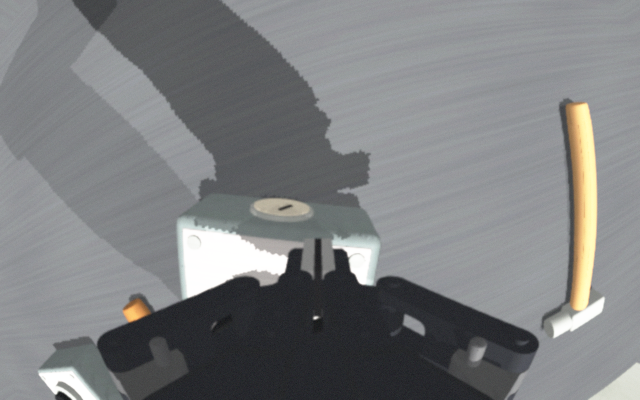

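>>> {"fn": "move_arm", "kwargs": {
  "moves": [
    [[-0.8,0.4,0.2],[0,0,0],-1],
    [[-1.5,0.8,0.2],[0,0,0],-1],
    [[-2.2,1.1,0.2],[0,0,0],-1],
    [[-2.8,1.4,0.2],[0,0,0],-1],
    [[-3.4,1.7,0.2],[0,0,0],-1],
    [[-4.0,2.0,0.2],[0,0,0],-1],
    [[-4.5,2.3,0.2],[0,0,0],-1],
    [[-4.8,2.4,0.2],[0,0,0],-1]
  ]
}}

```text
time: 7.8
eef_pos: [0.5174, 0.2198, 0.0946]
ee_rot: [0.0, 0.156, 0.988, 0.0]
contact_force: [-1.9, -0.6, -0.0]
grip_width: -0.003
```

```bash
python3 - <<'E'
from h import *
d=save('wrist','w6.png');s=sense();print(s['time'],s['eef_pos'],s['contact_force'])
d=save('side','s6.png')
a=d['img'][100:280,200:420];cv2.imwrite('pics/s6c.png',cv2.resize(a[...,::-1],None,fx=3,fy=3,interpolation=cv2.INTER_CUBIC))
E
```

```text
7.85 [0.51763905 0.21979205 0.09465283] [-0.93967148 -0.4969887  -0.01257272]
```

View pics/w6.png

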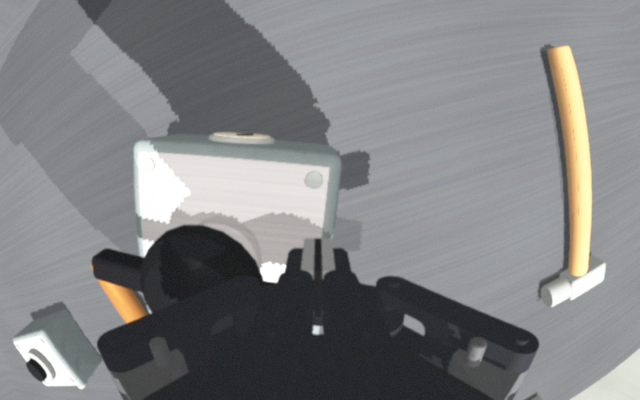

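View pics/s6c.png

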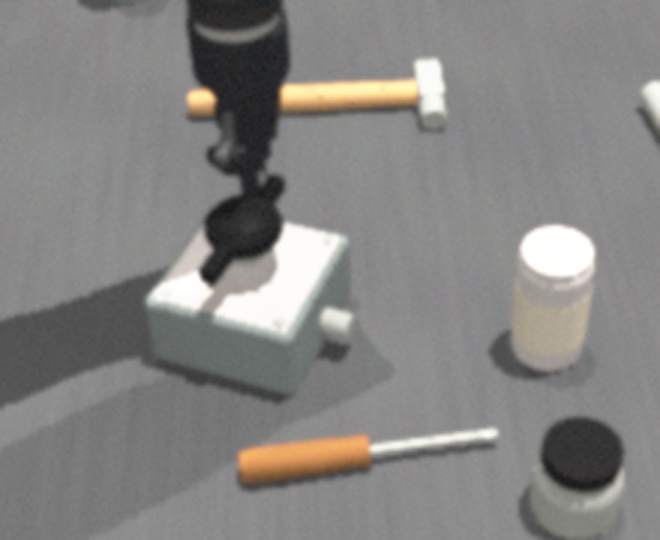

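The side view shows the head back up and the right ear at crop (207,272), slightly past rest, so it is out. I'll back off the way I came in, then rise.

>>> {"fn": "move_arm", "kwargs": {
  "moves": [
    [[1,-0.5,0],[0,0,0],-1],
    [[2.5,-1.2,0],[0,0,0],-1],
    [[4,-1.5,0],[0,0,0],-1],
    [[4,-1.5,-3],[0,0,0],-1],
    [[4,-1.5,-8],[0,0,0],-1],
    [[4,-1.5,-10.5],[0,0,0],-1],
    [[4,-1.5,-10.5],[0,0,0],-1]
  ]
}}

```text
time: 8.78
eef_pos: [0.4753, 0.2186, 0.202]
ee_rot: [0.002, 0.156, 0.988, 0.002]
contact_force: [0.6, 0.7, -0.2]
grip_width: -0.003
```

```bash
python3 - <<'E'
from h import *
d=save('wrist','w7.png');s=sense();print(s['time'],s['eef_pos'],s['contact_force'])
d=save('side','s7.png')
a=d['img'][100:280,200:420];cv2.imwrite('pics/s7c.png',cv2.resize(a[...,::-1],None,fx=3,fy=3,interpolation=cv2.INTER_CUBIC))
M=R.from_quat(s['ee_rot'],scalar_first=True).as_matrix()
print(M.T@(np.array([.591,-.1675,.12])-s['eef_pos'])*100)
E
```

```text
8.825 [0.47428917 0.21801132 0.20031201] [-0.24730254 -0.3273546  -0.63904477]
[-22.94534118 -33.10676657   8.02231073]
```

View pics/w7.png

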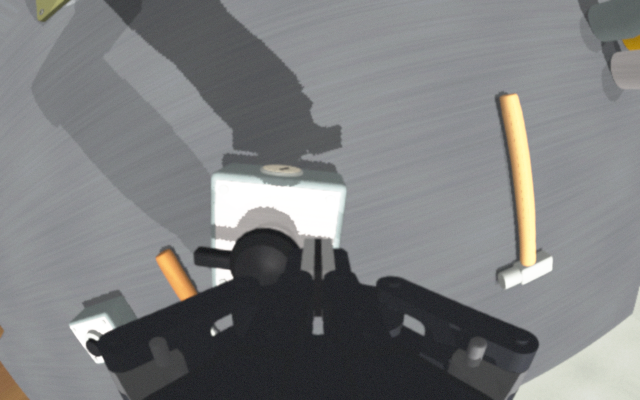

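View pics/s7c.png

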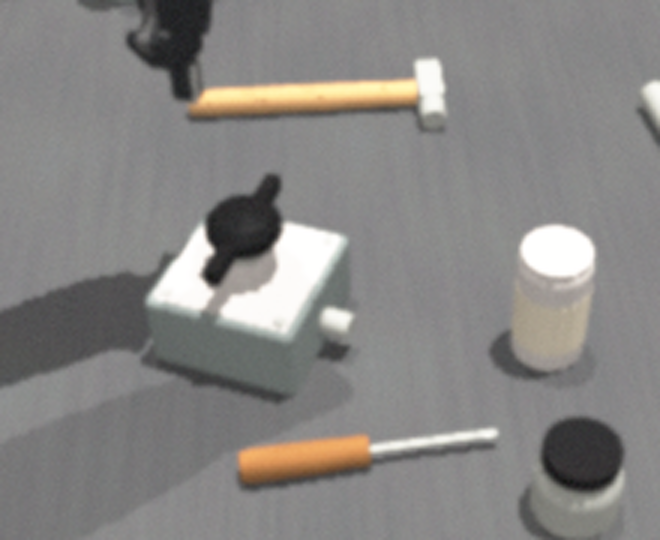

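The head matches its initial picture, with the ears at crop (272,185) and (213,268). On to the reset box at safe height.

>>> {"fn": "move_arm", "kwargs": {
  "moves": [
    [[-3.3,-4.7,0],[0,0,0],-1],
    [[-6.6,-9.4,0],[0,0,0],-1],
    [[-9.9,-14.1,0],[0,0,0],-1],
    [[-13.2,-18.8,0],[0,0,0],-1],
    [[-16.5,-23.5,0],[0,0,0],-1],
    [[-19.8,-28.2,0],[0,0,0],-1],
    [[-23,-33,0],[0,0,0],-1],
    [[-23,-33,3],[0,0,0],-1]
  ]
}}

```text
time: 9.88
eef_pos: [0.5934, -0.1716, 0.1691]
ee_rot: [0.002, 0.158, 0.987, -0.001]
contact_force: [-0.1, 1.7, -0.5]
grip_width: -0.002
```

>>> {"fn": "move_arm", "kwargs": {
  "moves": [
    [[0,0,3],[0,0,0],-1],
    [[0,0,5],[0,0,0],-1],
    [[0,0,5],[0,0,0],-1],
    [[0,0,5],[0,0,0],-1]
  ]
}}

```text
time: 10.38
eef_pos: [0.5913, -0.1669, 0.1194]
ee_rot: [-0.0, 0.156, 0.988, 0.0]
contact_force: [0.9, 0.4, 0.4]
grip_width: -0.001
```

```bash
python3 - <<'E'
from h import *
d=save('wrist','w8.png');s=sense();print(s['time'],s['eef_pos'],s['ee_rot'],s['contact_force'])
d=save('side','s8.png')
a=d['img'][190:370,250:470];cv2.imwrite('pics/s8c.png',cv2.resize(a[...,::-1],None,fx=3,fy=3,interpolation=cv2.INTER_CUBIC))
E
```

```text
10.425 [ 0.59182847 -0.16704919  0.12009865] [ 3.57657610e-04  1.55684333e-01  9.87806792e-01 -5.35060296e-05] [0.02984387 0.10188702 0.72449086]
```

View pics/w8.png

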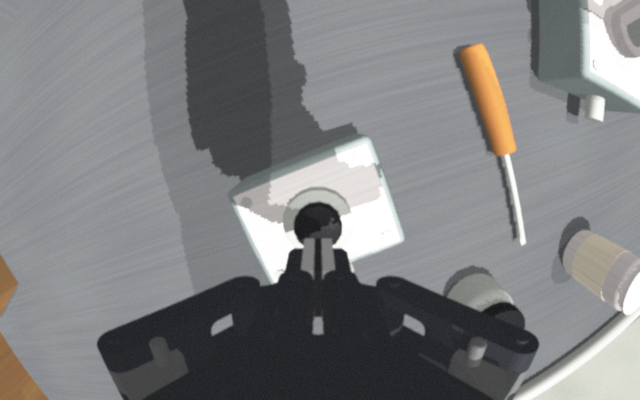

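View pics/s8c.png

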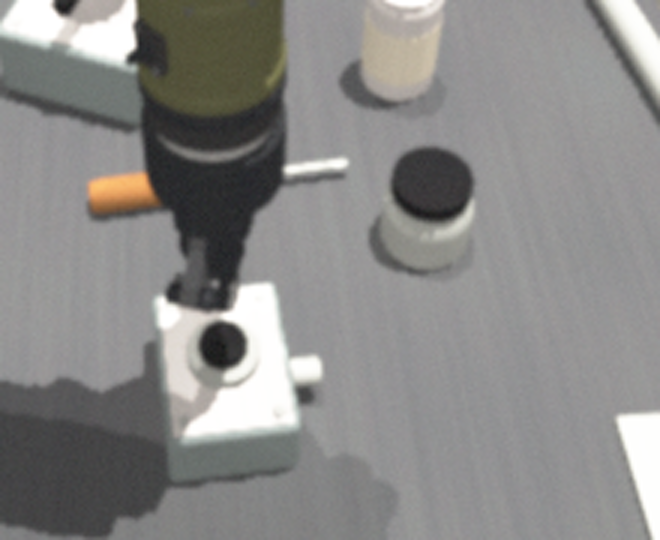

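```bash
python3 - <<'E'
from h import *
d=get_image('wrist');s=sense();b=onz(d,318,224,.077,True);print(b,s['eef_pos'])
M=R.from_quat(s['ee_rot'],scalar_first=True).as_matrix();print(M.T@(b-s['eef_pos'])*100)
E
```

```text
[ 0.59149    -0.16581489  0.077     ] [ 0.59223852 -0.16718583  0.12065839]
[0.12178045 0.10711179 4.36562035]
```

>>> {"fn": "move_arm", "kwargs": {
  "moves": [
    [[0.1,0.1,2],[0,0,0],-1],
    [[0.1,0.1,3.6],[0,0,0],-1],
    [[0.1,0.1,4.2],[0,0,0],-1],
    [[0.1,0.1,4.6],[0,0,0],-1],
    [[0.1,0.1,4.9],[0,0,0],-1],
    [[0.1,0.1,5.1],[0,0,0],-1],
    [[0.1,0.1,5.1],[0,0,0],-1]
  ]
}}

```text
time: 11.4
eef_pos: [0.5905, -0.1657, 0.0709]
ee_rot: [0.0, 0.156, 0.988, 0.0]
contact_force: [-6.6, 2.1, 13.2]
grip_width: -0.001
```

```bash
python3 - <<'E'
from h import *
for i in range(3):
    d=get_image('side');s=sense();print(s['time'],s['eef_pos'],s['contact_force'])
a=d['img'][190:370,250:470];cv2.imwrite('pics/s9c.png',cv2.resize(a[...,::-1],None,fx=3,fy=3,interpolation=cv2.INTER_CUBIC))
E
```

```text
11.45 [ 0.59043916 -0.16567891  0.07089559] [-6.01001871  1.17609363 13.09924363]
11.5 [ 0.59043898 -0.16570436  0.07087063] [-6.82275705  1.2928053  12.91501071]
11.55 [ 0.59044429 -0.1656616   0.07088314] [-5.90310938  0.79879378 13.05359797]
```

View pics/s9c.png

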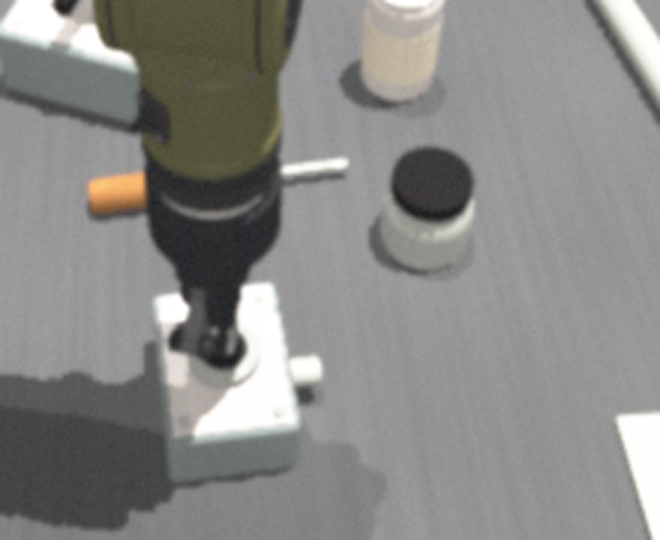

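The button is at its bottom stop (13 N, z 0.0709). Releasing and rising.

>>> {"fn": "move_arm", "kwargs": {
  "moves": [
    [[0,0,-1],[0,0,0],-1],
    [[0,0,-4],[0,0,0],-1],
    [[0,0,-9],[0,0,0],-1],
    [[0,0,-13],[0,0,0],-1],
    [[0,0,-13],[0,0,0],-1],
    [[0,0,-13],[0,0,0],-1]
  ]
}}

```text
time: 12.3
eef_pos: [0.5911, -0.1659, 0.1985]
ee_rot: [0.0, 0.156, 0.988, -0.0]
contact_force: [-0.4, -0.2, -0.5]
grip_width: 0.003
```

```bash
python3 - <<'E'
from h import *
s=sense();print(s['time'],s['eef_pos'],s['contact_force'])
d=save('side','s10.png');t=save('top','t10.png')
a=d['img'][130:370,220:430];cv2.imwrite('pics/s10c.png',cv2.resize(a[...,::-1],None,fx=2.4,fy=2.4,interpolation=cv2.INTER_CUBIC))
a=cv2.imread('pics/s0.png') 
a=cv2.imread('pics/side0.png').astype(int);b=d['img'][...,::-1].astype(int)
for n,(l,t_,r,bt) in dict(head=(262,150,300,205),sd=(284,242,363,262),can=(374,175,398,225),jar=(378,241,408,278),reset=(300,286,358,351)).items():
    print(n,np.abs(a-b)[t_:bt,l:r].mean().round(2))
E
```

```text
12.3 [ 0.59105886 -0.16590651  0.19845709] [-0.40403788 -0.181918   -0.45783971]
head 33.69
sd 28.56
can 12.07
jar 10.17
reset 12.36[ WARN:0@3.422] global loadsave.cpp:275 findDecoder imread_('pics/s0.png'): can't open/read file: check file path/integrity
```

View pics/s10c.png

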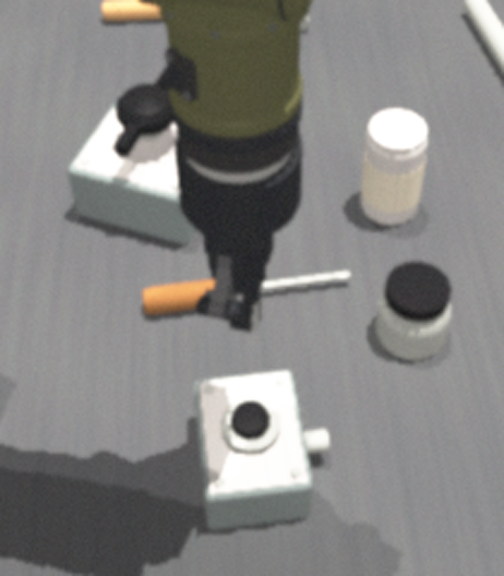

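View pics/t10.png

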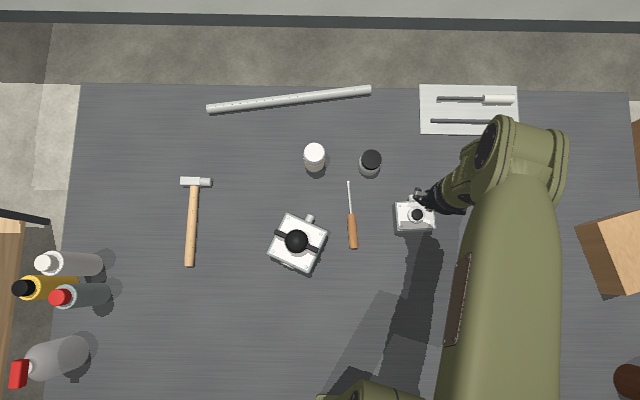

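The top view shows the can, jar, screwdriver and hammer at the same pixels as at the start. The stop head is back at rest at (297,241), and in the side view the reset button stands out of its ring at crop (250,420). Handing in.

```bash
python3 -c "
from plant import close_job
print(close_job())"
```

```text
the job is handed in; nothing more can be done
None
```

I ran the whole stop test in order and handed the job in at about 12.4 s of the 48 s. The hand-in gives no verdict, and I could only see the buttons through the cameras and the arm's own readings.

- **Stop button:** I pressed the head with the shut fingertips to z 0.121, which is the bottom stop, at about 5 N. It snapped counterclockwise and stayed latched after I lifted off.
- **Release:** I pushed ear_left clockwise from the near side. The head sprang out, and once I backed off, the ears were back at their starting direction in the pictures.
- **Reset button:** I pressed it to z 0.0709, its bottom stop, at about 13 N, and then lifted clear.
- **Last checks:** The stop head looked out and at rest, and the reset button was out again. By eye, the can, jar, screwdriver and hammer were where they began in the top view. The fingers were about 12 cm above the reset button, and the force reading was within its noise.
- **Inconclusive or disagreed:** My before/after pixel comparison in the side view told me nothing, because the arm hid part of the scene and its shadow changed the rest. The cameras' estimates of the head centre differed by up to about 10 mm at first; I used the wrist camera to settle it.

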